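Make up two delicatessen gift crates

ROBOT

A 6-joint arm with a two-finger parallel gripper is mounted at the origin on the work surface. World frame = base frame: x ahead of the robot, y to its left, z up, the work surface at z = 0. Lengths are in mm, angles in rad, forces in N, time in s.
With the tool pointing down it reaches from about 325 to 925 mm from the base axis. Payload 3.1 kg.
Tool frame: the origin (TCP) lies on the centre line of the jaws, within the pads' length; the fingertips stand 11 mm ahead of it and the grasp point (between the pads) lies 8 mm behind it (ctrl.nose_length is the distance from the TCP to the fingertips, in mm); z points along the fingers, y is the line along which they close (so a half turn about z gives the same grasp; the last joint's range is limited). The gripper opens to 85 mm and grips with 20 to 120 N. Pads are 22 mm wide; open, the fingers measure 114 mm over their backs; the gripper's body (76 mm by 85 mm) begins 54 mm behind the grasp point. The pads swing forward as they close: fully open they stand 13 mm farther back than shut.
Start: joints at [-1.262, 0.217, 1.613, -0, 1.311, -0.112], TCP at [255.328, -570.479, 242.3] pointing down, gripper open.
Joint ranges: [-2.75, 2.75], [-0.78, 2.1], [0.31, 2.55], [-1.13, 4.27], [0.13, 2.63], [-2.58, 2.58]. Speed limits (rad/s): [2.79, 2.79, 3.14, 3.14, 3.14, 3.14].

INTERFACE

Orientations are given as a 3x3 rotation matrix whose columns are the frame's x, y, z axes.
In Python, from rig import state, optics, workorder, ctrl gives the robot as it stands.
- The arm moves only by the tool carry_out, never from a script. Its argument "increments" is a list that holds one entry, the list of rows, each a list of 7 numbers: the finger opening in cm, from 0 to 8.54, then the shift along the tool's x, y, z in cm, then the turn, a rotation vector about the tool's x, y, z in degrees. A call has 1 to 5 rows; each row is the pose to reach, as a shift and turn from the pose commanded when the call began, along the tool's axes at that moment; what a row does not reach only later rows make up. A row lasts 1/12 s, in which the tool goes at most 41.7 mm and 7.16 degrees, less where a joint would pass 70% of its speed; a pose out of reach is approached as far as the arm can. A call with a gripper value outside its range is refused whole. The fingers move at their own pace and stop on an object; "newtons" is the grip in N (left out, the last holds). Time passes only in rows, so rows that repeat a pose let the fingers close. It gives the time, the measured TCP pose, the force, the opening and the grip force at its end, in the units of the state.
- state(): the state, without advancing time (a new reading comes with each control period).
- optics.get_image(name): name is "scene" or "top" or "wrist"; returns a dict with "frame" (384x512x3 uint8, red, green, blue), "camera_matrix" (3x3 intrinsics, pixels), "extrinsics" (4x4, takes a point from world to camera coordinates). Camera axes: x right, y down, z forward; pixel columns grow to the right and rows downward; lengths in mm; the calibration is good to about 2 mm. The wrist camera is an equidistant fisheye: a pixel r from the principal point sees the ray r / f radians off the axis. A picture is of the moment at which its call begins. There is no depth.
- workorder.hand_in(): hands the job in; it is judged then, once.
The state is a dict: "time": time; "joints": joint angles; "joint_velocities": joint speeds; "joint_efforts": joint torques, N m; "tcp_pos": TCP position; "ee_rot": TCP orientation; "force": force on the tool from outside, world axes, zero at the start; "moment": the same for the moment, N m; "finger_gap": finger opening in mm; "gripper_force": force on a finger pad.
Only numpy, scipy, OpenCV 4.12 (cv2) and the standard library are available. Lean on these libraries where they do the work, as an engineer would, in place of code of your own. Each camera call takes 0.05 s, during which the arm holds its last target. There are 200 camera calls.

TASK

Make up two gift crates from the stock on the counter: the red-waxed cheese, the jar of green gherkins and the blue cracker carton go in the pale three-compartment crate, with the carton in the middle compartment; the yellow-waxed cheese and the amber honey jar go in the dark two-compartment crate. Put one thing in each compartment, set down upright and flat on its floor and not dropped in. Leave the jam jar, the sauce bottle and the dish of nuts standing where they are.

Things in the scene. Friction and masses are not known exactly. Their poses are not given: they have to be found in the camera images.
- crate_pale: open gift crate, pale natural wood, three equal compartments in a row along its x; outside 270 (x) x 96 (y) x 28 mm high. Compartments 82 x 84 mm inside, centres at x = -88, 0 and +88 mm, y = 0; walls and dividers 6 mm thick, all 28 mm high; floor 6 mm thick. Loose, 0.6 kg. Origin: centre of its underside, z up, x roughly away from the robot.
- crate_dark: open gift crate, dark brown stained wood, two equal compartments in a row along its x; outside 182 (x) x 96 (y) x 28 mm high. Compartments 82 x 84 mm inside, centres at x = -44 and +44 mm, y = 0; walls and dividers 6 mm thick, all 28 mm high; floor 6 mm thick. Loose, 0.6 kg. Origin: centre of its underside, z up, x roughly away from the robot.
- red_cheese: small waxed cheese truckle, upright cylinder 60 mm diameter, 60 mm high with slightly bevelled rims, red wax, small round pale paper seal on top. Loose, about 0.22 kg. Origin: centre of its underside, z up its axis.
- yellow_cheese: small waxed cheese truckle, upright cylinder 60 mm diameter, 60 mm high with slightly bevelled rims, yellow wax, small round pale paper seal on top. Loose, about 0.22 kg. Origin: centre of its underside, z up its axis.
- honey_jar: round glass jar, straight-sided, 54 mm diameter (lid 53 mm), 82 mm high; amber-orange honey, gold lid; paper label band round the body. Loose, about 0.3 kg. Origin: centre of its underside, z up its axis; stands upright.
- gherkin_jar: round glass jar, straight-sided, 54 mm diameter (lid 53 mm), 82 mm high; green gherkins, white lid; paper label band round the body. Loose, about 0.3 kg. Origin: centre of its underside, z up its axis; stands upright.
- cracker_carton: upright blue cracker carton with a white band, 64 (its x) x 42 (its y) x 95 mm high (z up). Rigid, loose, about 0.13 kg. Origin: centre of its underside.
- jam_jar: not wanted, bystander: round glass jar, straight-sided, 54 mm diameter (lid 53 mm), 82 mm high; very dark red jam, black lid; paper label band round the body. Loose, about 0.3 kg. Origin: centre of its underside, z up its axis; stands upright.
- sauce_bottle: not wanted, bystander: small dark brown sauce bottle with orange label and red cap, 44 mm diameter, 125 mm high, standing. Loose. Origin: centre of its underside.
- nut_dish: not wanted, bystander: small white ceramic dish of brown nuts, 72 mm across the rim, 36 mm high. Loose. Origin: centre of its underside.
There are look-alikes about, which are no part of the job. What is shaped like the honey_jar but turquoise is not meant.

How it is judged:
By the outcome, as a careful person would: the job done as asked, in the order asked, and still so for the second after the job is handed in, with the robot touching nothing.
It also fails if it takes over 125 s, if anything falls off the work surface, if the arm or the gripper's body presses on something with over 40 N, if the wrist force passes 120 N, or if a joint passes its speed limit or range.

## Working session

There is one attempt and no reset: what is moved stays moved. The work goes in short steps, Python scripts to look and compute and a tool call to move; the robot and the scene stay as the last step left them, time stands still between calls to the robot, and variables do not carry over. Pictures are saved under pics/ and viewed, at most 14 in all, crops included, and the job is handed in when it is done.

Besides the shell and the picture viewer there is one more tool, called after "Call:" in YAML: its name, and indented under it one key for each argument. carry_out: Moves the arm, as the interface text tells. Its arguments: {"type":"object","properties":{"increments":{"type":"array"},"newtons":{"type":"number"}},"required":["increments"]}

```bash
ls; mkdir -p pics
python3 - <<'E'
from rig import state, optics, ctrl
import cv2
s=state();print(s['time'],s['tcp_pos'],s['ee_rot'],s['finger_gap'],ctrl.nose_length)
for n in('scene','top'):
    d=optics.get_image(n);cv2.imwrite(f'pics/{n}0.png',cv2.resize(d['frame'][...,::-1],None,fx=1.5,fy=1.5,interpolation=cv2.INTER_CUBIC))
    print(n,d['camera_matrix'].tolist(),d['extrinsics'].round(4).tolist())
E
```

```text
pics
0.0 [ 255.08093081 -569.69533522  240.93583032] [[ 9.12762184e-01  4.08490731e-01 -7.19955096e-04]
 [ 4.08491259e-01 -9.12759255e-01  2.33087515e-03]
 [ 2.94995219e-04 -2.42163006e-03 -9.99997024e-01]] 85.52320856342757 11.0
scene [[452.94479850159183, 0.0, 259.7333840462944], [0.0, 452.94479850159183, 184.23945073937153], [0.0, 0.0, 1.0]] [[0.1427, 0.9896, -0.0197, -80.6557], [0.5823, -0.1001, -0.8068, -345.0671], [-0.8003, 0.1037, -0.5905, 1543.2655], [0.0, 0.0, 0.0, 1.0]]
top [[473.3240452254058, 0.0, 256.80541675541286], [0.0, 473.3240452254058, 199.44501274507456], [0.0, 0.0, 1.0]] [[0.0264, -0.9996, 0.0068, -32.9612], [-0.9797, -0.0272, -0.1985, 615.4406], [0.1986, -0.0015, -0.9801, 1122.6054], [0.0, 0.0, 0.0, 1.0]]
```

View pics/scene0.png

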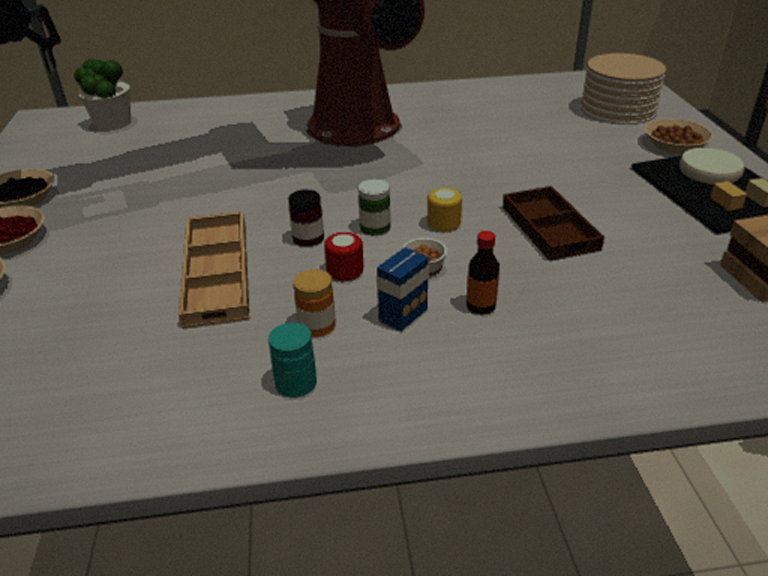

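View pics/top0.png

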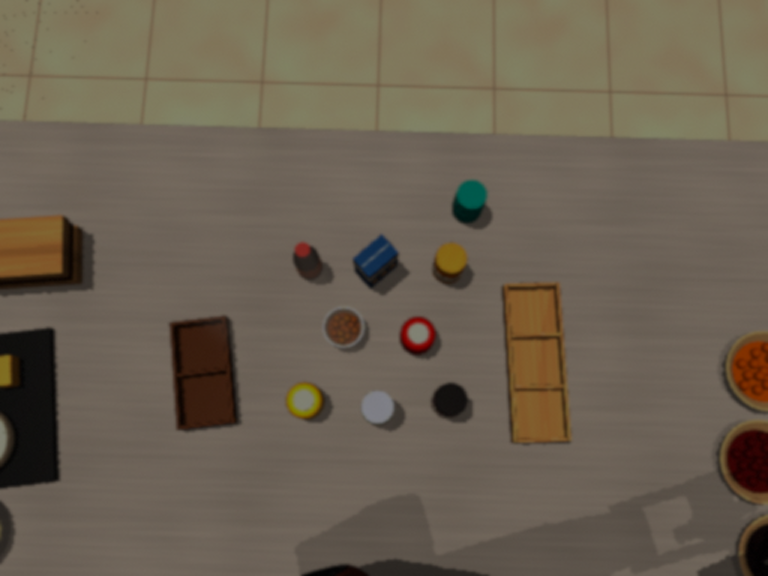

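The scene view (1.5x pixels) shows honey at (313,300), its turquoise look-alike at (293,360), jam at (306,218), gherkins at (374,207), red cheese at (344,256), yellow cheese at (445,209) and the carton at (403,288). In the top view, honey is at (451,260), turquoise at (470,195), the pale crate at (537,362) and the dark crate at (204,372). Next I'll enlarge both views to measure and to confirm the honey jar: the amber one with the gold lid, not the turquoise one.

```bash
cat > h.py <<'E'
import numpy as np, cv2
from rig import state, optics
def shot(n): return optics.get_image(n)
def crop(d,name,x0,y0,x1,y1,f):
    im=cv2.resize(d['frame'][y0:y1,x0:x1,::-1],None,fx=f,fy=f,interpolation=cv2.INTER_CUBIC)
    cv2.imwrite(f'pics/{name}.png',np.clip(im*1.5,0,255).astype(np.uint8))
def P(d): return d['camera_matrix']@d['extrinsics'][:3]
def tri(da,a,db,b):
    X=cv2.triangulatePoints(P(da),P(db),np.array(a,float).reshape(2,1),np.array(b,float).reshape(2,1));return (X[:3]/X[3]).ravel()
def onplane(d,p,z):
    M=P(d);H=np.c_[M[:,0],M[:,1],M[:,2]*z+M[:,3]];q=np.linalg.solve(H,[p[0],p[1],1]);return q[:2]/q[2]
def proj(d,X):
    q=P(d)@np.append(X,1);return q[:2]/q[2]
def go(x,y,z,yaw=None):
    """shift cm in tool axes, and yaw turn deg (about tool z) to world target; yaw = world angle of tool x, mod 180"""
    s=state();R=s['ee_rot'];p=s['tcp_pos']
    c=np.degrees(np.arctan2(R[1,0],R[0,0]))
    t=0 if yaw is None else -((yaw-c+90)%180-90)
    print('t',round(s['time'],2),'at',p.round(1),'yaw',round(c,1),'gap',round(s['finger_gap'],1),'shift',(R.T@(np.array([x,y,z])-p)/10).round(2),'turn z',round(t,1))
E
python3 - <<'E'
from h import *
import pickle
a,b=shot('scene'),shot('top');pickle.dump((a,b),open('d.pkl','wb'))
crop(a,'s1',115,110,405,270,2.7);crop(b,'t1',107,110,387,300,2.8)
E
```

```text
(no output)
```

View pics/s1.png

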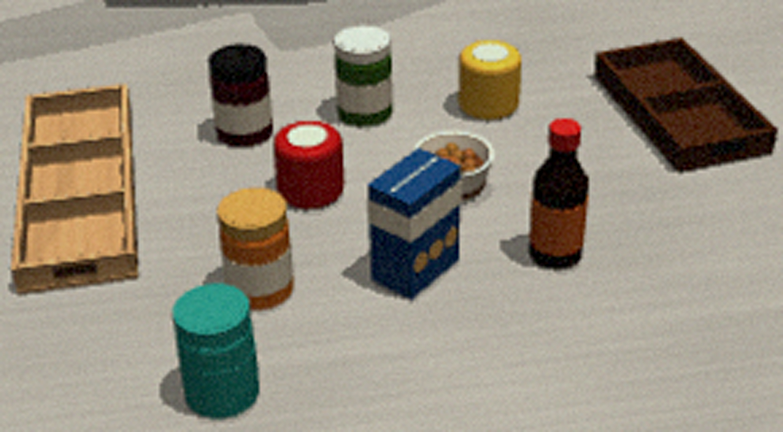

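View pics/t1.png

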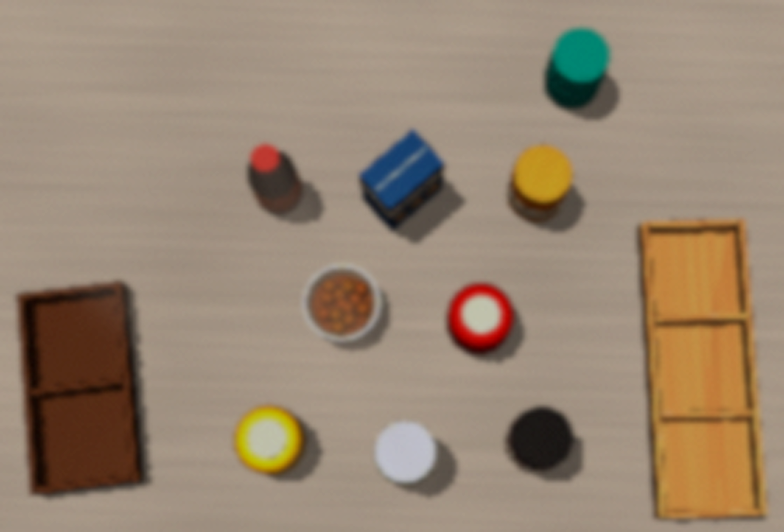

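Confirmed: the honey jar is the amber one with the gold lid, at scene crop (252,245) and top crop (543,174). The turquoise one, at (215,350) and (580,60), isn't wanted. The top crop also shows the red seal at (481,314), the yellow seal at (268,438), the gherkin lid at (405,452) and the carton at (402,170).

Run:
```python
from h import *
import pickle
a,b=pickle.load(open('d.pkl','rb'))
S=lambda u:(115+u[0]/2.7-.3,110+u[1]/2.7-.3);T=lambda u:(107+u[0]/2.8-.3,110+u[1]/2.8-.3)
for n,s,t,z in [('red',(307,136),(481,314),60),('yel',(490,52),(268,438),60),('gher',(362,40),(405,452),82),('honey',(252,208),(543,174),82),('jam',(237,60),(541,438),82),
 ('c+x',(407,212),(413,131),95),('c-y',(369,185),(443,165),95),('c-x',(424,150),(393,206),95),('c+y',(462,167),(361,178),95),
 ('p++',(136,258),(640,224),28),('p+-',(13,267),(744,219),28),('p--',(29,93),(765,516),28),('p-+',(129,87),(656,518),28),
 ('d++',(774,133),(18,295),28),('d+-',(680,155),(126,284),28),('d--',(596,52),(145,483),28),('d-+',(684,40),(32,494),28)]:
    print(n,tri(a,S(s),b,T(t)).round(1),onplane(b,T(t),z).round(1))
for n,t,z in [('nut',(342,303),36),('sauce',(265,158),125),('turq',(580,55),82)]: print(n,onplane(b,T(t),z).round(1))
```

```text
red [561.8 -71.9  56.3] [561.2 -71.6]
yel [447.4 112.4  57.2] [447.2 111.7]
gher [437.5  -7.9  76.5] [437.2  -7.8]
honey [ 686.5 -123.9   76.8] [ 685.1 -123.5]
jam [ 452.6 -125.    75.3] [ 452.2 -123.6]
c+x [720.9  -7.9  83.7] [717.7  -6.9]
c-y [689.  -33.9  89.2] [687.4 -34.1]
c-x [650.6  11.9  90.5] [649.1   8.7]
c+y [675.6  39.5  88. ] [673.5  37.5]
p++ [ 656.8 -220.7   17.1] [ 654.3 -218.7]
p+- [ 662.4 -315.7   25.2] [ 661.8 -315.1]
p-- [ 392.4 -328.3   25.7] [ 392.4 -327.8]
p-+ [ 388.1 -233.2   19.9] [ 388.1 -231.1]
d++ [573.1 350.9  19.5] [572.1 349.2]
d+- [587.5 255.7  15.5] [585.  251.7]
d-- [407.5 226.6  23.3] [406.5 222.2]
d-+ [394.8 325.   20.7] [394.3 321.4]
nut [571.6  53.3]
sauce [681.1 118.9]
turq [ 797.4 -156.1]
```

Call:
carry_out:
  increments:
    - [[7.5,3.2,-2.2,0.7,0,0,6],[7.5,6.4,-4.4,1.4,0,0,12],[7.5,9.6,-6.6,2.1,0,0,18],[7.5,12.8,-8.8,2.8,0,0,24.1],[7.5,16,-11,3.5,0,0,24.1]]
  newtons: 40

```text
time: 0.62
tcp_pos: [356.9, -403.1, 206.8]
ee_rot: [[1.0, -0.004, 0.0], [-0.004, -1.0, 0.0], [0.0, -0.0, -1.0]]
force: [1.3, -0.3, 0.4]
finger_gap: 75.0
gripper_force: 0.0
```

```bash
python3 -c "
from h import *
go(561,-72,140,0);go(561,-72,40)"
```

```text
t 0.62 at [ 356.9 -403.1  206.8] yaw -0.2 gap 75.0 shift [ 20.27 -33.19   6.69] turn z -0.2
t 0.62 at [ 356.9 -403.1  206.8] yaw -0.2 gap 75.0 shift [ 20.27 -33.19  16.69] turn z 0
```

Call:
carry_out:
  increments:
    - [[7.5,2,-3.3,0.7,0,0,0],[7.5,4,-6.6,1.4,0,0,0],[7.5,6,-9.9,2.0,0,0,0],[7.5,8,-13.2,2.7,0,0,0],[7.5,10,-16.5,3.4,0,0,0]]

```text
time: 1.03
tcp_pos: [457.0, -238.0, 173.1]
ee_rot: [[1.0, -0.0, 0.0], [-0.0, -1.0, -0.0], [0.0, 0.0, -1.0]]
force: [0.3, -0.6, -0.5]
finger_gap: 74.8
gripper_force: 0.0
```

Call:
carry_out:
  increments:
    - [[7.5,2,-3.3,0.7,0,0,0],[7.5,4,-6.6,1.4,0,0,0],[7.5,6,-9.9,2.0,0,0,0],[7.5,8,-13.2,2.7,0,0,0],[7.5,10.3,-16.7,3.3,0,0,0]]

```text
time: 1.45
tcp_pos: [559.2, -71.4, 139.8]
ee_rot: [[1.0, 0.0, -0.001], [0.0, -1.0, -0.0], [-0.001, 0.0, -1.0]]
force: [1.5, -0.4, 0.9]
finger_gap: 75.1
gripper_force: 0.0
```

```bash
python3 -c "
from h import *
go(561,-72,140,0);go(561,-72,40)
d=shot('wrist');cv2.imwrite('pics/w1.png',d['frame'][...,::-1]);print(d['camera_matrix'].tolist(),d['extrinsics'].round(3).tolist())
R=d['extrinsics']
for n,X in dict(red=(561,-72,60),jam=(452,-124,82),honey=(685,-123.5,82),nut=(571.6,53.3,36)).items():
    q=R[:3,:3]@X+R[:3,3];K=d['camera_matrix'];r=np.hypot(q[0],q[1]);th=np.arctan2(r,q[2]);print(n,K[0,2]+K[0,0]*th*q[0]/r,K[1,2]+K[1,1]*th*q[1]/r)
"
```

```text
t 1.45 at [559.2 -71.4 139.8] yaw 0.0 gap 75.1 shift [ 0.18  0.06 -0.02] turn z 0.0
t 1.45 at [559.2 -71.4 139.8] yaw 0.0 gap 75.1 shift [0.19 0.06 9.98] turn z 0
[[297.3186396354542, 0.0, 257.4544802215563], [0.0, 297.3186396354542, 193.01811021742728], [0.0, 0.0, 1.0]] [[-0.0, -1.0, -0.0, -71.364], [-0.952, 0.0, 0.306, 524.324], [-0.306, 0.0, -0.952, 454.043], [0.0, 0.0, 0.0, 1.0]]
red 258.14177126909067 204.37615464558152
jam 317.5991537650132 329.35867583372897
honey 338.77006860233234 32.37928152126349
nut 117.35747033390064 183.12490313177508
```

View pics/w1.png

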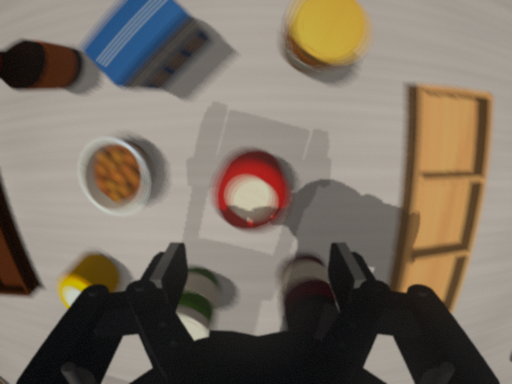

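The wrist view shows the red seal at (251,200), about 7 px left of the prediction, and the honey lid at (327,32), 12 px left. I'll work out positions from this view at the known heights and compare them.

```bash
cat >> h.py <<'E'
def wplane(d,p,z):
    K=d['camera_matrix'];E=d['extrinsics'];u=(p[0]-K[0,2])/K[0,0];v=(p[1]-K[1,2])/K[1,1];r=np.hypot(u,v)
    ray=E[:3,:3].T@np.array([np.sin(r)*u/r,np.sin(r)*v/r,np.cos(r)]);c=-E[:3,:3].T@E[:3,3];return (c+ray*(z-c[2])/ray[2])[:2].round(1)
E
python3 - <<'E'
from h import *
d=shot('wrist')
for n,p,z in [('red',(251,200),60),('redbase',(256,180),0),('honey',(327,32),82),('nut',(115,173),36),('p+-',(491,94),28),('p++',(411,86),28),('dv far L',(414,176),28),('dv far R',(487,176),28),('dv near L',(404,250),28),('cart corner r',(191,18),95),('cart bottom',(132,83),95),('cart L',(86,51),95)]: print(n,wplane(d,p,z))
# red base/top silhouette centroid
f=d['frame'].astype(int);m=(f[...,0]>90)&(f[...,1]<70)&(f[...,2]<70);ys,xs=np.nonzero(m[130:240,200:300]);print(xs.min()+200,xs.max()+200,ys.min()+130,ys.max()+130)
E
```

```text
red [568.2 -59.8]
redbase [567.5 -62.9]
honey [ 687.9 -108.4]
nut [584.   61.5]
p+- [ 669.  -298.5]
p++ [ 662.4 -198.4]
dv far L [ 580.8 -209.5]
dv far R [ 583.6 -306.3]
dv near L [ 503.7 -213.2]
cart corner r [693.4 -25. ]
cart bottom [655.7  12.9]
cart L [681.4  47.4]
228 299 157 237
```

Run:
```python
from h import *
go(561,-72,140,0)
d=shot('wrist');print(d['extrinsics'].round(3).tolist());go(561,-72,140,0)
cv2.imwrite('pics/w2.png',d['frame'][...,::-1])
f=d['frame'].astype(int);m=(f[...,0]>90)&(f[...,1]<70)&(f[...,2]<70);
n,l,st,c=cv2.connectedComponentsWithStats(m.astype(np.uint8));print(st[1:][st[1:,4]>100],c[1:][st[1:,4]>100])
```

```text
t 1.55 at [560.6 -68.2 139.3] yaw 0.4 gap 74.9 shift [ 0.04  0.38 -0.07] turn z 0.4
[[0.006, -1.0, -0.003, -71.227], [-0.952, -0.006, 0.306, 525.507], [-0.306, 0.001, -0.952, 453.776], [0.0, 0.0, 0.0, 1.0]]
t 1.6 at [559.5 -70.5 139.5] yaw 0.3 gap 74.8 shift [ 0.15  0.15 -0.05] turn z 0.3
[[ 298   30   30   40  206]
 [ 224  156   75   80 2571]
 [  81  257   27   27  141]] [[307.5776699   53.09223301]
 [259.54803578 195.44146247]
 [ 93.31914894 268.85815603]]
```

View pics/w2.png

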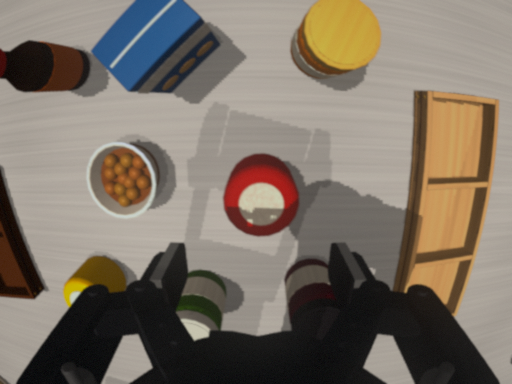

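The settled view is sharp: red seal at (260,204), honey lid at (340,35), pale crate corners at (497,99), (418,92) and dividers at y≈182 and 257. The earlier frame was taken while the arm was still settling.

Run:
```python
from h import *
d=shot('wrist');print(d['extrinsics'][:3,3].round(1))
for n,p,z in [('red',(260.5,204),60),('honey',(341,35),82),('nut',(123,180),36),('p+-',(497,99),28),('p++',(417,91),28),('dv far L',(423,184),28),('dv far R',(489,182),28),('dv near L',(412,260),28),('cart r',(204,18),95),('cart bottom',(137,89),95),('cart L',(93,50),95)]: print(n,wplane(d,p,z))
go(561,-72,40)
```

```text
[-73.3 524.2 454.1]
red [561.7 -72.8]
honey [ 683.8 -123.3]
nut [574.1  48.1]
p+- [ 662.6 -315.6]
p++ [ 655.7 -211.3]
dv far L [ 569.9 -228. ]
dv far R [ 573.8 -319.1]
dv near L [ 487.  -233.3]
cart r [689.7 -38.5]
cart bottom [648.4   3.9]
cart L [677.9  35.9]
t 1.65 at [558.9 -72.1 139.8] yaw 0.2 gap 74.8 shift [ 0.22 -0.02  9.98] turn z 0
```

The two views agree to 1–2 mm. Now I'll pick the red cheese.

Call:
carry_out:
  increments:
    - [[7.5,0.2,0,2.5,0,0,0],[7.5,0.2,0,5,0,0,0],[7.5,0.2,0,7.5,0,0,0],[7.5,0.2,0,9.5,0,0,0],[7.5,0.2,0,10,0,0,0]]

```text
time: 2.07
tcp_pos: [557.2, -74.1, 36.8]
ee_rot: [[1.0, -0.002, -0.007], [-0.002, -1.0, 0.001], [-0.007, -0.001, -1.0]]
force: [-1.1, -0.1, -0.2]
finger_gap: 74.8
gripper_force: 0.0
```

Call:
carry_out:
  increments:
    - [[5,0,0,0,0,0,0],[5,0,0,0,0,0,0],[5,0,0,0,0,0,0],[5,0,0,0,0,0,0],[5,0,0,0,0,0,0]]
  newtons: 40

```text
time: 2.48
tcp_pos: [561.8, -73.6, 41.6]
ee_rot: [[1.0, 0.0, 0.002], [0.0, -1.0, -0.001], [0.002, 0.001, -1.0]]
force: [0.5, 0.9, -2.3]
finger_gap: 58.8
gripper_force: 43.2
```

Call:
carry_out:
  increments:
    - [[5,0,0,-1,0,0,0],[5,0,0,-3,0,0,0],[5,0,0,-5.5,0,0,0],[5,0,0,-8,0,0,0],[5,0,0,-8,0,0,0]]

```text
time: 2.9
tcp_pos: [565.7, -74.2, 127.4]
ee_rot: [[1.0, 0.001, 0.012], [0.001, -1.0, -0.003], [0.012, 0.003, -1.0]]
force: [2.0, -0.1, -1.0]
finger_gap: 58.6
gripper_force: 43.7
```

```bash
python3 -c "
from h import *
go(612,-269,120,2.7);go(612,-269,46)"
```

```text
t 2.9 at [565.7 -74.2 127.4] yaw 0.0 gap 58.6 shift [ 4.61 19.48  0.86] turn z -2.7
t 2.9 at [565.7 -74.2 127.4] yaw 0.0 gap 58.6 shift [ 4.52 19.46  8.25] turn z 0
```

Call:
carry_out:
  increments:
    - [[5,0.4,1.5,0,0,0,0],[5,1.2,4.5,0,0,0,0],[5,2.1,8,0,0,0,0],[5,3,11.5,0,0,0,0],[5,3.8,14.5,0,0,0,0]]

```text
time: 3.32
tcp_pos: [598.3, -220.7, 118.6]
ee_rot: [[1.0, 0.0, -0.002], [0.0, -1.0, -0.0], [-0.002, 0.0, -1.0]]
force: [-0.1, 1.5, -2.2]
finger_gap: 58.5
gripper_force: 43.7
```

Call:
carry_out:
  increments:
    - [[5,0.7,2.8,0,0,0,0],[5,1.1,4.4,0,0,0,0],[5,1.3,5.2,0,0,0,0],[5,1.3,5.2,0,0,0,0],[5,1.3,5.2,0,0,0,0]]

```text
time: 3.73
tcp_pos: [611.0, -269.8, 118.8]
ee_rot: [[1.0, -0.0, -0.003], [-0.0, -1.0, 0.002], [-0.003, -0.002, -1.0]]
force: [0.8, 0.3, -2.3]
finger_gap: 58.5
gripper_force: 43.7
```

Call:
carry_out:
  increments:
    - [[5,0,0,0,0,0,0],[5,0,0,0,0,0,0],[5,0,0,0,0,0,0],[5,0,0,0,0,0,0],[5,0,0,0,0,0,0]]

```text
time: 4.15
tcp_pos: [612.2, -269.5, 120.6]
ee_rot: [[1.0, 0.001, 0.0], [0.001, -1.0, -0.0], [0.0, 0.0, -1.0]]
force: [-0.2, -0.0, -2.1]
finger_gap: 58.4
gripper_force: 43.7
```

```bash
python3 -c "
from h import *
go(612,-269,46,2.7)
d=shot('wrist');cv2.imwrite('pics/w3.png',d['frame'][...,::-1]);go(612,-269,46)"
```

```text
t 4.15 at [ 612.2 -269.5  120.6] yaw 0.1 gap 58.4 shift [-0.02 -0.05  7.46] turn z -2.6
t 4.2 at [ 612.2 -269.6  120.6] yaw 0.1 gap 58.6 shift [-0.02 -0.07  7.46] turn z 0
```

View pics/w3.png

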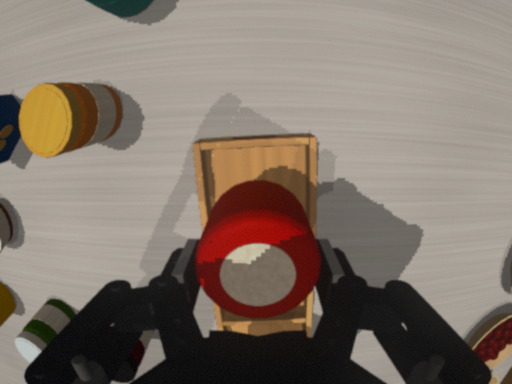

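The wrist view shows the cheese centred over the far compartment: crate far corners at (195,141) and (316,136), cheese axis at x≈257. I'll lower it slowly.

Call:
carry_out:
  increments:
    - [[5,0,0.05,1,0,0,0],[5,0,0.05,2.5,0,0,0],[5,0,0.05,4,0,0,0],[5,0,0.05,5.5,0,0,0],[5,0,0.05,6.5,0,0,0]]

```text
time: 4.62
tcp_pos: [609.9, -269.6, 51.2]
ee_rot: [[1.0, 0.0, -0.005], [0.0, -1.0, 0.003], [-0.005, -0.003, -1.0]]
force: [0.9, 1.1, -2.0]
finger_gap: 58.4
gripper_force: 43.7
```

Call:
carry_out:
  increments:
    - [[5,0,0,0.4,0,0,0],[5,0,0,0.6,0,0,0],[5,0,0,0.8,0,0,0],[5,0,0,0.9,0,0,0],[5,0,0,0.9,0,0,0]]

```text
time: 5.03
tcp_pos: [612.7, -271.0, 47.1]
ee_rot: [[1.0, 0.0, 0.001], [0.0, -1.0, -0.001], [0.001, 0.001, -1.0]]
force: [0.3, 0.0, -1.9]
finger_gap: 58.2
gripper_force: 43.7
```

Call:
carry_out:
  increments:
    - [[5,0,0,0,0,0,0],[5,0,0,0,0,0,0],[5,0,0,0,0,0,0]]

```text
time: 5.28
tcp_pos: [612.5, -270.9, 47.1]
ee_rot: [[1.0, 0.0, 0.001], [0.0, -1.0, -0.001], [0.001, 0.001, -1.0]]
force: [0.1, 0.5, -2.7]
finger_gap: 58.6
gripper_force: 43.7
```

Call:
carry_out:
  increments:
    - [[5,0,0,0.05,0,0,0],[5,0,0,0.1,0,0,0],[5,0,0,0.1,0,0,0],[5,0,0,0.1,0,0,0]]

```text
time: 5.62
tcp_pos: [612.6, -270.9, 46.3]
ee_rot: [[1.0, 0.0, 0.001], [0.0, -1.0, -0.0], [0.001, 0.0, -1.0]]
force: [-0.4, 1.1, 1.5]
finger_gap: 58.6
gripper_force: 44.0
```

Call:
carry_out:
  increments:
    - [[5,0,0,0.05,0,0,0],[5,0,0,0.1,0,0,0],[5,0,0,0.1,0,0,0],[5,0,0,0.1,0,0,0]]

```text
time: 5.95
tcp_pos: [612.6, -270.9, 46.2]
ee_rot: [[1.0, 0.0, 0.001], [0.0, -1.0, -0.0], [0.001, 0.0, -1.0]]
force: [-2.0, 1.2, 7.5]
finger_gap: 58.5
gripper_force: 44.5
```

Call:
carry_out:
  increments:
    - [[7.5,0,0,-0.1,0,0,0],[7.5,0,0,-0.1,0,0,0],[7.5,0,0,-0.1,0,0,0],[7.5,0,0,-0.1,0,0,0]]

```text
time: 6.28
tcp_pos: [611.9, -270.6, 45.0]
ee_rot: [[1.0, 0.0, -0.0], [0.0, -1.0, 0.0], [-0.0, -0.0, -1.0]]
force: [-0.5, 0.9, -0.2]
finger_gap: 75.2
gripper_force: 0.0
```

Call:
carry_out:
  increments:
    - [[7.5,0,0,-1,0,0,0],[7.5,0,0,-3,0,0,0],[7.5,0,0,-6,0,0,0],[7.5,0,0,-9,0,0,0],[7.5,0,0,-10,0,0,0]]

```text
time: 6.7
tcp_pos: [615.0, -272.3, 151.7]
ee_rot: [[1.0, 0.0, 0.008], [0.0, -1.0, -0.005], [0.008, 0.005, -1.0]]
force: [1.7, -0.7, 0.7]
finger_gap: 74.9
gripper_force: 0.0
```

Call:
carry_out:
  increments:
    - [[7.5,-1.6,-2.5,0,0,0,0],[7.5,-3.6,-5.4,0,0,0,0],[7.5,-5.6,-8.4,0,0,0,0],[7.5,-7.6,-11.4,0,0,0,0],[7.5,-9.6,-14.4,0,0,0,0]]

```text
time: 7.12
tcp_pos: [514.7, -125.5, 145.1]
ee_rot: [[1.0, -0.0, -0.0], [-0.0, -1.0, 0.0], [-0.0, -0.0, -1.0]]
force: [1.0, 0.4, 0.5]
finger_gap: 75.1
gripper_force: 0.0
```

Call:
carry_out:
  increments:
    - [[7.5,-2,-3,0,0,0,0],[7.5,-4,-6,0,0,0,0],[7.5,-6,-9,0,0,0,0],[7.5,-7.4,-11.2,0,0,0,0],[7.5,-7.9,-11.9,0,0,0,0]]

```text
time: 7.53
tcp_pos: [434.0, -5.0, 144.5]
ee_rot: [[1.0, 0.003, -0.003], [0.003, -1.0, 0.001], [-0.003, -0.001, -1.0]]
force: [-0.4, -0.9, 0.8]
finger_gap: 74.7
gripper_force: 0.0
```

Call:
carry_out:
  increments:
    - [[7.5,0,0,0,0,0,0],[7.5,0,0,0,0,0,0],[7.5,0,0,0,0,0,0],[7.5,0,0,0,0,0,0],[7.5,0,0,0,0,0,0]]

```text
time: 7.95
tcp_pos: [437.9, -8.8, 145.6]
ee_rot: [[1.0, -0.001, 0.0], [-0.001, -1.0, -0.0], [0.0, 0.0, -1.0]]
force: [0.4, -0.2, -0.5]
finger_gap: 75.3
gripper_force: 0.0
```

```bash
python3 -c "
from h import *
go(437.5,-8,48,0)"
```

```text
t 7.95 at [437.9  -8.8 145.6] yaw -0.1 gap 75.3 shift [-0.05 -0.08  9.76] turn z -0.1
```

Call:
carry_out:
  increments:
    - [[7.5,0,-0.1,2,0,0,0],[7.5,0,-0.1,4.5,0,0,0],[7.5,0,-0.1,7,0,0,0],[7.5,0,-0.1,9,0,0,0],[7.5,0,-0.1,9.7,0,0,0]]

```text
time: 8.37
tcp_pos: [434.8, -6.9, 45.4]
ee_rot: [[1.0, -0.001, -0.006], [-0.001, -1.0, 0.001], [-0.006, -0.001, -1.0]]
force: [-0.7, -0.1, -0.3]
finger_gap: 75.1
gripper_force: 0.0
```

Call:
carry_out:
  increments:
    - [[7.5,0,0,0,0,0,0],[7.5,0,0,0,0,0,0],[4.5,0,0,0,0,0,0],[4.5,0,0,0,0,0,0],[4.5,0,0,0,0,0,0]]

```text
time: 8.78
tcp_pos: [438.7, -6.9, 50.3]
ee_rot: [[1.0, 0.0, 0.003], [0.0, -1.0, -0.0], [0.003, 0.0, -1.0]]
force: [-1.7, 1.1, 5.4]
finger_gap: 52.5
gripper_force: 42.4
```

Call:
carry_out:
  increments:
    - [[4.5,0,0,0,0,0,0],[4.5,0,0,0,0,0,0],[4.5,0,0,0,0,0,0]]

```text
time: 9.03
tcp_pos: [438.7, -6.9, 50.3]
ee_rot: [[1.0, 0.0, 0.003], [0.0, -1.0, -0.001], [0.003, 0.001, -1.0]]
force: [-0.8, 1.7, 6.1]
finger_gap: 52.6
gripper_force: 42.4
```

Call:
carry_out:
  increments:
    - [[4.5,0,0,-1,0,0,0],[4.5,0,0,-3,0,0,0],[4.5,0,0,-6,0,0,0],[4.5,0,0,-9,0,0,0],[4.5,0,0,-11,0,0,0]]

```text
time: 9.45
tcp_pos: [437.5, -6.8, 161.2]
ee_rot: [[1.0, 0.0, 0.003], [0.0, -1.0, -0.001], [0.003, 0.001, -1.0]]
force: [0.8, -0.5, -3.8]
finger_gap: 52.6
gripper_force: 43.7
```

Call:
carry_out:
  increments:
    - [[4.5,0,1.5,-0.5,0,0,0],[4.5,0,4.5,-1,0,0,0],[4.5,0,8,-1,0,0,0],[4.5,0,11.5,-1,0,0,0],[4.5,0,15,-1,0,0,0]]

```text
time: 9.87
tcp_pos: [436.3, -157.7, 168.9]
ee_rot: [[1.0, 0.001, 0.0], [0.001, -1.0, -0.0], [0.0, 0.0, -1.0]]
force: [0.7, -0.6, -3.6]
finger_gap: 52.6
gripper_force: 43.7
```

Call:
carry_out:
  increments:
    - [[4.5,0,3.5,0,0,0,0],[4.5,0,7,0,0,0,0],[4.5,0,9.5,0,0,0,0],[4.5,0,11.2,0,0,0,0],[4.5,-0.2,11.9,0,0,0,0]]

```text
time: 10.28
tcp_pos: [434.7, -278.2, 168.8]
ee_rot: [[1.0, -0.002, 0.0], [-0.002, -1.0, -0.001], [0.0, 0.001, -1.0]]
force: [0.7, 0.8, -3.9]
finger_gap: 52.7
gripper_force: 43.7
```

Call:
carry_out:
  increments:
    - [[4.5,0,0,0,0,0,0],[4.5,0,0,0,0,0,0],[4.5,0,0,0,0,0,0],[4.5,0,0,0,0,0,0],[4.5,0,0,0,0,0,0]]

```text
time: 10.7
tcp_pos: [435.1, -274.5, 168.3]
ee_rot: [[1.0, 0.002, -0.0], [0.002, -1.0, 0.0], [-0.0, -0.0, -1.0]]
force: [-0.5, 0.5, -3.5]
finger_gap: 52.7
gripper_force: 43.7
```

```bash
python3 -c "
from h import *
go(436,-277,54,0)
d=shot('wrist');cv2.imwrite('pics/w4.png',d['frame'][...,::-1]);go(436,-277,54)"
```

```text
t 10.7 at [ 435.1 -274.5  168.3] yaw 0.1 gap 52.7 shift [ 0.09  0.26 11.43] turn z 0.1
t 10.75 at [ 435.1 -274.7  168.4] yaw 0.1 gap 52.8 shift [ 0.09  0.23 11.44] turn z 0
```

View pics/w4.png

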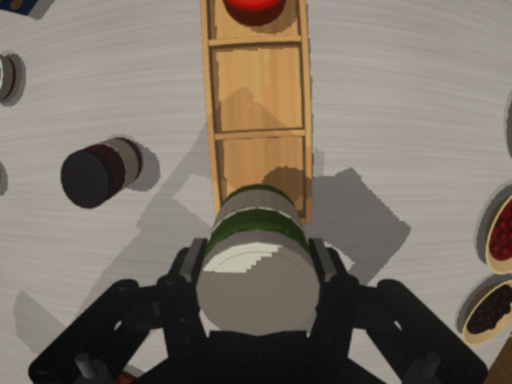

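The wrist view shows the gherkin jar over the near compartment: divider from (213,138) to (308,131), jar axis at x≈258. The red cheese sits upright in the far one. Lowering.

Call:
carry_out:
  increments:
    - [[4.5,0.1,0.2,2,0,0,0],[4.5,0.1,0.2,5,0,0,0],[4.5,0.1,0.2,8,0,0,0],[4.5,0.1,0.2,9.5,0,0,0],[4.5,0.1,0.2,10.2,0,0,0]]

```text
time: 11.17
tcp_pos: [434.1, -275.4, 63.2]
ee_rot: [[1.0, 0.001, -0.005], [0.001, -1.0, 0.004], [-0.005, -0.004, -1.0]]
force: [-0.4, 0.7, -4.0]
finger_gap: 52.6
gripper_force: 43.6
```

Call:
carry_out:
  increments:
    - [[4.5,0,0,0.2,0,0,0],[4.5,0,0,0.4,0,0,0],[4.5,0,0,0.6,0,0,0],[4.5,0,0,0.8,0,0,0],[4.5,0,0,0.8,0,0,0]]

```text
time: 11.58
tcp_pos: [436.8, -278.3, 59.3]
ee_rot: [[1.0, 0.0, 0.001], [0.0, -1.0, -0.001], [0.001, 0.001, -1.0]]
force: [-0.1, 0.8, -4.8]
finger_gap: 52.6
gripper_force: 43.7
```

Call:
carry_out:
  increments:
    - [[4.5,0,0,0.1,0,0,0],[4.5,0,0,0.2,0,0,0],[4.5,0,0,0.2,0,0,0],[4.5,0,0,0.2,0,0,0]]

```text
time: 11.92
tcp_pos: [436.1, -277.8, 56.5]
ee_rot: [[1.0, 0.0, 0.0], [0.0, -1.0, -0.0], [0.0, 0.0, -1.0]]
force: [0.1, 0.3, -2.0]
finger_gap: 52.8
gripper_force: 43.7
```

Call:
carry_out:
  increments:
    - [[4.5,0,0,0.05,0,0,0],[4.5,0,0,0.1,0,0,0],[4.5,0,0,0.15,0,0,0],[4.5,0,0,0.15,0,0,0]]

```text
time: 12.25
tcp_pos: [436.2, -277.8, 56.4]
ee_rot: [[1.0, 0.0, -0.001], [0.0, -1.0, 0.0], [-0.001, -0.0, -1.0]]
force: [-3.5, 2.2, 7.8]
finger_gap: 52.2
gripper_force: 44.7
```

Call:
carry_out:
  increments:
    - [[7,0,0,-0.2,0,0,0],[7,0,0,-0.2,0,0,0],[7,0,0,-0.2,0,0,0],[7,0,0,-0.2,0,0,0]]

```text
time: 12.58
tcp_pos: [436.4, -278.1, 57.1]
ee_rot: [[1.0, 0.0, 0.001], [0.0, -1.0, -0.001], [0.001, 0.001, -1.0]]
force: [-1.0, -0.2, -0.5]
finger_gap: 70.0
gripper_force: 0.0
```

Call:
carry_out:
  increments:
    - [[7,0,0,-1,0,0,0],[7,0,0,-3,0,0,0],[7,0,0,-6,0,0,0],[7,0,0,-9,0,0,0],[7,0,0,-11,0,0,0]]

```text
time: 13.0
tcp_pos: [437.1, -278.6, 170.4]
ee_rot: [[1.0, 0.0, 0.003], [0.0, -1.0, -0.003], [0.003, 0.003, -1.0]]
force: [1.0, -0.6, 0.5]
finger_gap: 69.9
gripper_force: 0.0
```

Call:
carry_out:
  increments:
    - [[7,1.5,-1.5,0,0,0,0],[7,4,-4.5,0,0,0,0],[7,6.5,-7.5,0,0,0,0],[7,9,-10.5,0,0,0,0],[7,11.7,-13.3,0,0,0,0]]

```text
time: 13.42
tcp_pos: [553.8, -143.2, 167.8]
ee_rot: [[1.0, -0.0, 0.001], [-0.0, -1.0, -0.0], [0.001, 0.0, -1.0]]
force: [-0.4, -1.0, -0.7]
finger_gap: 69.8
gripper_force: 0.0
```

Call:
carry_out:
  increments:
    - [[7,2.5,-2.8,0,0,0,0],[7,5,-5.7,0,0,0,0],[7,7.5,-8.6,0,0,0,0],[7,10,-11.5,0,0,0,0],[7,12,-13.8,0,0,0,0]]

```text
time: 13.83
tcp_pos: [674.6, -4.1, 167.6]
ee_rot: [[1.0, 0.001, 0.001], [0.001, -1.0, 0.001], [0.001, -0.001, -1.0]]
force: [0.5, 0.1, -0.2]
finger_gap: 69.9
gripper_force: 0.0
```

Call:
carry_out:
  increments:
    - [[7,1,-0.6,0,0,0,5],[7,1,-0.6,0,0,0,11],[7,1,-0.6,0,0,0,18],[7,1,-0.6,0,0,0,25],[7,1,-0.6,0,0,0,32]]

```text
time: 14.25
tcp_pos: [683.1, -0.4, 167.3]
ee_rot: [[0.845, -0.534, 0.0], [-0.534, -0.845, -0.0], [0.0, 0.0, -1.0]]
force: [0.4, 0.8, -1.1]
finger_gap: 70.0
gripper_force: 0.0
```

Call:
carry_out:
  increments:
    - [[7,0,0,0,0,0,6],[7,0,0,0,0,0,11],[7,0,0,0,0,0,13],[7,0,0,0,0,0,13],[7,0,0,0,0,0,13]]

```text
time: 14.67
tcp_pos: [683.1, -0.7, 167.3]
ee_rot: [[0.708, -0.706, 0.0], [-0.706, -0.708, -0.0], [0.0, -0.0, -1.0]]
force: [0.2, 0.1, -0.4]
finger_gap: 70.3
gripper_force: 0.0
```

Call:
carry_out:
  increments:
    - [[7,0,0,0,0,0,0],[7,0,0,0,0,0,0],[7,0,0,0,0,0,0],[7,0,0,0,0,0,0],[7,0,0,0,0,0,0]]

```text
time: 15.08
tcp_pos: [683.0, -0.7, 166.9]
ee_rot: [[0.707, -0.707, -0.0], [-0.707, -0.707, 0.0], [-0.0, 0.0, -1.0]]
force: [-0.1, 0.1, -0.8]
finger_gap: 70.1
gripper_force: 0.0
```

```bash
python3 -c "
from h import *
go(683,0,60,-45)
d=shot('wrist');cv2.imwrite('pics/w5.png',d['frame'][...,::-1]);go(683,0,60,-45)
print(d['extrinsics'].tolist())"
```

```text
t 15.08 at [683.   -0.7 166.9] yaw -45.0 gap 70.1 shift [-0.05 -0.05 10.69] turn z 0.0
t 15.13 at [683.   -0.7 166.9] yaw -45.0 gap 69.9 shift [-0.05 -0.05 10.69] turn z 0.0
[[-0.707065987168116, -0.7071467210929445, -0.0010975597827638625, 482.9193059117087], [-0.6734721821225146, 0.6729204087782164, 0.30596297710163944, 444.0647122203151], [-0.21562214565558382, 0.21707519042317408, -0.9520427784535873, 456.1057635171633], [0.0, 0.0, 0.0, 1.0]]
```

View pics/w5.png

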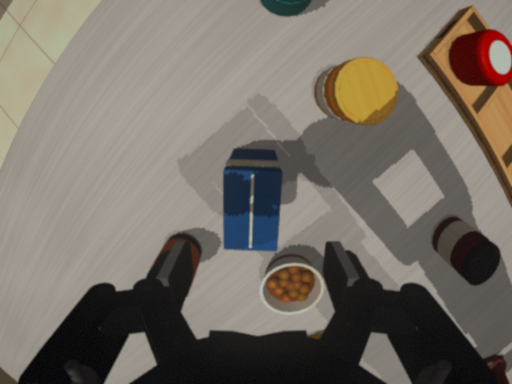

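The carton top face spans (224,167) to (279,250), square to the jaws. I'll get its centre offset.

```bash
python3 -c "
from h import *
d=shot('wrist')
for p in [(224,167),(281,167),(277.5,250),(225,250)]: print(wplane(d,p,95))
c=np.mean([wplane(d,p,95) for p in [(224,167),(281,167),(277.5,250),(225,250)]],0);print(c);go(c[0],c[1],60,-45)"
```

```text
[723.   -6.8]
[694.6 -35.2]
[648.7  12.1]
[677.5  41.2]
[685.95    2.825]
t 15.18 at [683.   -0.7 166.9] yaw -45.0 gap 70.0 shift [-0.04 -0.46 10.69] turn z 0.0
```

Call:
carry_out:
  increments:
    - [[7,0,-0.3,2,0,0,0],[7,0,-0.3,5,0,0,0],[7,0,-0.3,8,0,0,0],[7,0,-0.3,10,0,0,0],[7,0,-0.3,10.6,0,0,0]]

```text
time: 15.6
tcp_pos: [681.4, 1.8, 55.7]
ee_rot: [[0.707, -0.707, -0.009], [-0.707, -0.707, 0.001], [-0.007, 0.005, -1.0]]
force: [-1.0, 0.1, -0.3]
finger_gap: 70.2
gripper_force: 0.0
```

Call:
carry_out:
  increments:
    - [[7,0,0,0,0,0,0],[7,0,0,0,0,0,0],[3,0,0,0,0,0,0],[3,0,0,0,0,0,0],[3,0,0,0,0,0,0]]
  newtons: 30

```text
time: 16.02
tcp_pos: [687.2, 1.3, 63.7]
ee_rot: [[0.707, -0.707, 0.005], [-0.707, -0.707, -0.0], [0.004, -0.003, -1.0]]
force: [1.4, -1.3, 4.2]
finger_gap: 42.1
gripper_force: 30.5
```

Call:
carry_out:
  increments:
    - [[3,0,0,0,0,0,0],[3,0,0,0,0,0,0],[3,0,0,0,0,0,0],[3,0,0,0,0,0,0]]

```text
time: 16.35
tcp_pos: [687.2, 1.3, 63.6]
ee_rot: [[0.707, -0.707, 0.005], [-0.707, -0.707, -0.0], [0.004, -0.003, -1.0]]
force: [-0.2, 0.8, 5.8]
finger_gap: 42.2
gripper_force: 30.7
```

Call:
carry_out:
  increments:
    - [[3,0,0,-1,0,0,0],[3,0,0,-3,0,0,0],[3,0,0,-6,0,0,0],[3,0,0,-9,0,0,0],[3,0,0,-11,0,0,0]]

```text
time: 16.77
tcp_pos: [685.7, 1.4, 174.0]
ee_rot: [[0.707, -0.707, 0.002], [-0.707, -0.707, -0.0], [0.002, -0.001, -1.0]]
force: [0.6, 0.3, -0.1]
finger_gap: 41.7
gripper_force: 30.3
```

Call:
carry_out:
  increments:
    - [[3,0,0,0,0,0,-5],[3,0,0,0,0,0,-12],[3,0,0,0,0,0,-19],[3,0,0,0,0,0,-26],[3,0,0,0,0,0,-33]]

```text
time: 17.18
tcp_pos: [684.3, 1.5, 170.7]
ee_rot: [[0.979, -0.202, -0.002], [-0.202, -0.979, 0.0], [-0.002, 0.0, -1.0]]
force: [0.5, -0.4, -1.2]
finger_gap: 42.0
gripper_force: 30.3
```

Call:
carry_out:
  increments:
    - [[3,0,0,0,0,0,-6],[3,0,0,0,0,0,-11],[3,0,0,0,0,0,-14.7],[3,0,0,0,0,0,-14.7],[3,0,0,0,0,0,-14.7]]

```text
time: 17.6
tcp_pos: [684.6, 1.5, 170.7]
ee_rot: [[0.999, 0.046, -0.001], [0.046, -0.999, 0.0], [-0.001, -0.0, -1.0]]
force: [0.2, 0.2, -1.1]
finger_gap: 42.1
gripper_force: 30.3
```

```bash
python3 -c "
from h import *
go(524.2,-273.2,170,2.7)"
```

```text
t 17.6 at [684.6   1.5 170.7] yaw 2.6 gap 42.1 shift [-17.27  26.71   0.08] turn z -0.1
```

Call:
carry_out:
  increments:
    - [[3,-0.7,1,0,0,0,0],[3,-2.2,3.4,0,0,0,0],[3,-3.9,6,0,0,0,0],[3,-5.6,8.6,0,0,0,0],[3,-7.3,11.3,0,0,0,0]]

```text
time: 18.02
tcp_pos: [616.0, -116.2, 170.8]
ee_rot: [[0.999, 0.047, -0.001], [0.047, -0.999, -0.0], [-0.001, 0.0, -1.0]]
force: [0.0, 0.1, -0.8]
finger_gap: 42.3
gripper_force: 30.3
```

Call:
carry_out:
  increments:
    - [[3,-1.7,2.6,0,0,0,0],[3,-3.4,5.2,0,0,0,0],[3,-5.1,7.8,0,0,0,0],[3,-6.8,10.4,0,0,0,0],[3,-8.2,12.6,0,0,0,0]]

```text
time: 18.43
tcp_pos: [539.5, -246.8, 171.0]
ee_rot: [[0.999, 0.045, -0.001], [0.045, -0.999, -0.001], [-0.001, 0.001, -1.0]]
force: [-0.0, -0.1, -0.7]
finger_gap: 42.4
gripper_force: 30.3
```

Call:
carry_out:
  increments:
    - [[3,-1.2,1.9,0,0,0,0],[3,-1.7,2.7,0,0,0,0],[3,-1.8,2.8,0,0,0,0],[3,-1.8,2.8,0,0,0,0],[3,-1.8,2.8,0,0,0,0]]

```text
time: 18.85
tcp_pos: [525.2, -272.6, 170.9]
ee_rot: [[0.999, 0.047, 0.0], [0.047, -0.999, 0.001], [0.0, -0.001, -1.0]]
force: [-1.2, -0.3, -1.3]
finger_gap: 42.0
gripper_force: 30.3
```

Call:
carry_out:
  increments:
    - [[3,0,0,1,0,0,0],[3,0,0,2,0,0,0],[3,0,0,2,0,0,0],[3,0,0,2,0,0,0],[3,0,0,2,0,0,0]]

```text
time: 19.27
tcp_pos: [524.9, -272.8, 150.2]
ee_rot: [[0.999, 0.048, -0.001], [0.048, -0.999, 0.001], [-0.001, -0.001, -1.0]]
force: [0.4, -0.2, -0.3]
finger_gap: 42.5
gripper_force: 30.3
```

```bash
python3 -c "
from h import *
d=shot('wrist');cv2.imwrite('pics/w6.png',d['frame'][...,::-1]);go(524.2,-273.2,69.6,2.7)"
```

```text
t 19.32 at [ 525.2 -273.2  150.7] yaw 2.7 gap 42.3 shift [-0.1  -0.    8.11] turn z 0.0
```

View pics/w6.png

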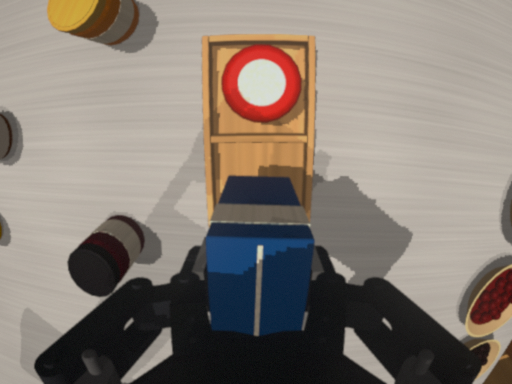

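```bash
python3 -c "
from h import *
d=shot('wrist')
for p in [(207,138),(312,138),(205,38),(314,38)]: print(wplane(d,p,28))
print('red',wplane(d,(261,82),60))
b=shot('top');crop(b,'t2',290,170,387,300,4.5)"
```

```text
[ 570.3 -227.2]
[ 574.7 -318.2]
[ 657.7 -222.5]
[ 662.3 -314.6]
red [ 618.1 -271.4]
```

View pics/t2.png

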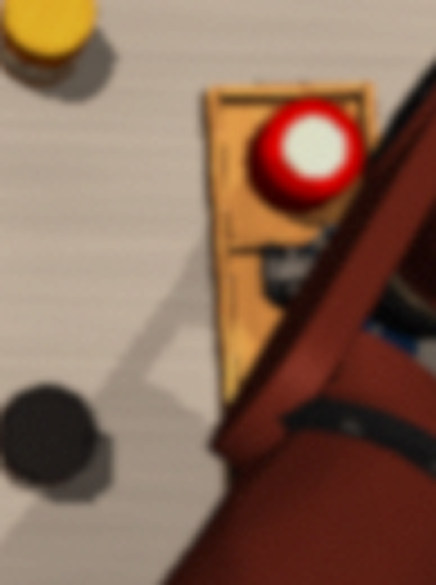

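The wrist view and this top view show the crate unmoved and the red cheese flat. Using the red cheese as reference cancels the wrist bias, so the middle compartment stays at x≈524. Lowering the carton.

Call:
carry_out:
  increments:
    - [[3,-0.1,0,1.5,0,0,0],[3,-0.1,0,3.5,0,0,0],[3,-0.1,0,5,0,0,0],[3,-0.1,0,6.3,0,0,0],[3,-0.1,0,7.1,0,0,0]]

```text
time: 19.83
tcp_pos: [523.3, -273.1, 78.4]
ee_rot: [[0.999, 0.047, -0.001], [0.047, -0.999, 0.001], [-0.001, -0.001, -1.0]]
force: [0.1, 0.3, -1.4]
finger_gap: 41.8
gripper_force: 30.3
```

Call:
carry_out:
  increments:
    - [[3,0,0,0.2,0,0,0],[3,0,0,0.4,0,0,0],[3,0,0,0.6,0,0,0],[3,0,0,0.8,0,0,0],[3,0,0,0.8,0,0,0]]

```text
time: 20.25
tcp_pos: [524.3, -273.7, 72.3]
ee_rot: [[0.999, 0.047, 0.001], [0.047, -0.999, -0.001], [0.001, 0.001, -1.0]]
force: [0.5, 0.9, -1.4]
finger_gap: 42.5
gripper_force: 30.3
```

Call:
carry_out:
  increments:
    - [[3,0,0,0.1,0,0,0],[3,0,0,0.2,0,0,0],[3,0,0,0.2,0,0,0],[3,0,0,0.2,0,0,0]]

```text
time: 20.58
tcp_pos: [524.0, -273.5, 70.0]
ee_rot: [[0.999, 0.047, 0.0], [0.047, -0.999, -0.0], [0.0, 0.0, -1.0]]
force: [0.2, 0.6, -0.9]
finger_gap: 42.1
gripper_force: 30.3
```

Call:
carry_out:
  increments:
    - [[3,0,0,0.05,0,0,0],[3,0,0,0.1,0,0,0],[3,0,0,0.15,0,0,0],[3,0,0,0.15,0,0,0]]

```text
time: 20.92
tcp_pos: [524.2, -273.6, 69.6]
ee_rot: [[0.999, 0.047, -0.0], [0.047, -0.999, 0.0], [-0.0, -0.0, -1.0]]
force: [-2.2, 1.1, 5.9]
finger_gap: 42.2
gripper_force: 30.8
```

Call:
carry_out:
  increments:
    - [[6.5,0,0,-0.2,0,0,0],[6.5,0,0,-0.2,0,0,0],[6.5,0,0,-0.2,0,0,0],[6.5,0,0,-0.2,0,0,0]]

```text
time: 21.25
tcp_pos: [524.0, -273.5, 70.3]
ee_rot: [[0.999, 0.047, 0.0], [0.047, -0.999, -0.0], [0.0, 0.0, -1.0]]
force: [0.6, 0.3, 0.6]
finger_gap: 65.3
gripper_force: 0.0
```

Call:
carry_out:
  increments:
    - [[7.5,0,0,-1,0,0,0],[7.5,0,0,-3,0,0,0],[7.5,0,0,-6,0,0,0],[7.5,0,0,-8,0,0,2.7],[7.5,0,0,-9,0,0,2.7]]

```text
time: 21.67
tcp_pos: [525.9, -274.7, 164.7]
ee_rot: [[1.0, -0.001, 0.005], [-0.001, -1.0, -0.004], [0.005, 0.004, -1.0]]
force: [0.8, -1.0, 0.2]
finger_gap: 75.1
gripper_force: 0.0
```

Call:
carry_out:
  increments:
    - [[7.5,-0.3,-1.5,0,0,0,0],[7.5,-1,-5,0,0,0,0],[7.5,-1.7,-8.5,0,0,0,0],[7.5,-2.4,-12,0,0,0,0],[7.5,-3.1,-15.5,0,0,0,0]]

```text
time: 22.08
tcp_pos: [490.5, -115.7, 158.4]
ee_rot: [[1.0, 0.0, -0.003], [0.0, -1.0, 0.002], [-0.003, -0.002, -1.0]]
force: [0.9, 0.5, 0.7]
finger_gap: 75.2
gripper_force: 0.0
```

Call:
carry_out:
  increments:
    - [[7.5,-0.7,-3.5,0,0,0,0],[7.5,-1.4,-7,0,0,0,0],[7.5,-2.1,-10.5,0,0,0,0],[7.5,-2.8,-14,0,0,0,0],[7.5,-3.4,-17,0,0,0,0]]

```text
time: 22.5
tcp_pos: [455.8, 54.3, 158.5]
ee_rot: [[1.0, 0.002, -0.004], [0.002, -1.0, 0.001], [-0.004, -0.001, -1.0]]
force: [0.3, -0.2, -0.7]
finger_gap: 74.8
gripper_force: 0.0
```

Call:
carry_out:
  increments:
    - [[7.5,-0.6,-3,0,0,0,0],[7.5,-1.1,-5,0,0,0,0],[7.5,-1.2,-6,0,0,0,0],[7.5,-1.2,-6,0,0,0,0],[7.5,-1.2,-6,0,0,0,0]]

```text
time: 22.92
tcp_pos: [446.1, 111.5, 159.5]
ee_rot: [[1.0, 0.002, -0.002], [0.002, -1.0, -0.001], [-0.002, 0.001, -1.0]]
force: [-0.1, -0.4, -0.3]
finger_gap: 75.4
gripper_force: 0.0
```

Call:
carry_out:
  increments:
    - [[7.5,0,0,0,0,0,0],[7.5,0,0,0,0,0,0],[7.5,0,0,0,0,0,0],[7.5,0,0,0,0,0,0],[7.5,0,0,0,0,0,0]]

```text
time: 23.33
tcp_pos: [447.1, 110.9, 160.4]
ee_rot: [[1.0, -0.001, 0.0], [-0.001, -1.0, -0.0], [0.0, 0.0, -1.0]]
force: [-0.7, -0.7, 0.0]
finger_gap: 75.3
gripper_force: 0.0
```

```bash
python3 -c "
from h import *
d=shot('wrist');cv2.imwrite('pics/w7.png',d['frame'][...,::-1]);go(447.3,112,40,0)
f=d['frame'].astype(int);m=(f[...,0]>90)&(f[...,2]<60)&(f[...,1]>80)
n,l,st,c=cv2.connectedComponentsWithStats(m.astype(np.uint8));k=st[:,4]>150;print(st[k],c[k])
print(wplane(d,c[k][-1],60))"
```

```text
t 23.38 at [447.1 111.  160.4] yaw -0.0 gap 75.0 shift [ 0.02 -0.1  12.04] turn z -0.0
[[     0      0    512    384 193624]
 [   219    159     70     67   2184]] [[255.28261476 192.09426001]
 [252.79990842 189.21428571]]
[454.7 114.6]
```

View pics/w7.png

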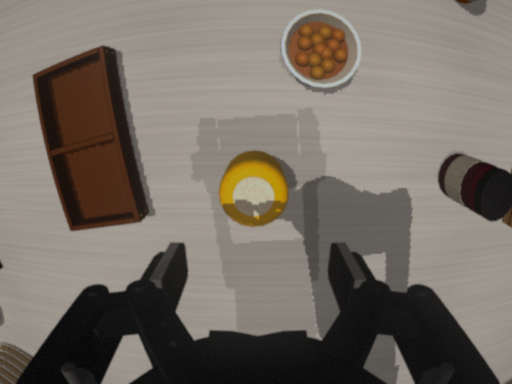

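The yellow seal is at (254,198), under the jaws, and the dark crate is undisturbed at upper left. Picking it.

Call:
carry_out:
  increments:
    - [[7.5,0.1,-0.15,2.5,0,0,0],[7.5,0.1,-0.15,5.5,0,0,0],[7.5,0.1,-0.15,8.5,0,0,0],[7.5,0.1,-0.15,10.8,0,0,0],[7.5,0.1,-0.15,12,0,0,0]]
  newtons: 40

```text
time: 23.8
tcp_pos: [445.4, 112.6, 37.4]
ee_rot: [[1.0, -0.0, -0.005], [-0.0, -1.0, -0.001], [-0.005, 0.001, -1.0]]
force: [-0.4, -0.5, -0.3]
finger_gap: 75.1
gripper_force: 0.0
```

Call:
carry_out:
  increments:
    - [[7.5,0,0,0,0,0,0],[7.5,0,0,0,0,0,0],[5,0,0,0,0,0,0],[5,0,0,0,0,0,0],[5,0,0,0,0,0,0]]

```text
time: 24.22
tcp_pos: [449.8, 113.2, 42.3]
ee_rot: [[1.0, 0.0, 0.004], [0.0, -1.0, 0.0], [0.004, -0.0, -1.0]]
force: [0.2, 0.5, 3.4]
finger_gap: 58.2
gripper_force: 43.7
```

Call:
carry_out:
  increments:
    - [[5,0,0,0,0,0,0],[5,0,0,0,0,0,0],[5,0,0,0,0,0,0]]

```text
time: 24.47
tcp_pos: [449.8, 113.2, 42.3]
ee_rot: [[1.0, 0.0, 0.004], [0.0, -1.0, 0.0], [0.004, -0.0, -1.0]]
force: [-0.9, 1.1, 7.1]
finger_gap: 58.3
gripper_force: 44.0
```

Call:
carry_out:
  increments:
    - [[5,0,0,-1,0,0,0],[5,0,0,-3,0,0,0],[5,0,0,-5.5,0,0,0],[5,0,0,-7.5,0,0,0],[5,0,0,-8.5,0,0,0]]

```text
time: 24.88
tcp_pos: [449.0, 113.1, 128.1]
ee_rot: [[1.0, 0.0, 0.004], [0.0, -1.0, 0.0], [0.004, -0.0, -1.0]]
force: [0.4, 0.9, -2.6]
finger_gap: 58.4
gripper_force: 44.1
```

Call:
carry_out:
  increments:
    - [[5,0,-1.5,0,0,0,0],[5,0,-4.5,0,0,0,0],[5,0,-7.5,0,0,0,0],[5,0,-10.5,0,0,0,0],[5,-0.2,-13,0,0,0,0]]

```text
time: 25.3
tcp_pos: [445.2, 244.4, 125.0]
ee_rot: [[1.0, 0.0, -0.001], [0.0, -1.0, 0.0], [-0.001, -0.0, -1.0]]
force: [1.4, -1.5, -2.5]
finger_gap: 58.4
gripper_force: 44.1
```

Call:
carry_out:
  increments:
    - [[5,0,-2,0,0,0,0],[5,0,-3.3,0,0,0,0],[5,0,-3.6,0,0,0,0],[5,0,-3.6,0,0,0,0],[5,0,-3.6,0,0,0,0]]

```text
time: 25.72
tcp_pos: [445.5, 278.1, 124.9]
ee_rot: [[1.0, 0.0, -0.001], [0.0, -1.0, -0.001], [-0.001, 0.001, -1.0]]
force: [0.0, 0.1, -1.9]
finger_gap: 58.6
gripper_force: 44.1
```

Call:
carry_out:
  increments:
    - [[5,0,0,0,0,0,0],[5,0,0,0,0,0,0],[5,0,0,0,0,0,0],[5,0,0,0,0,0,0]]

```text
time: 26.05
tcp_pos: [446.0, 278.3, 125.4]
ee_rot: [[1.0, -0.001, 0.0], [-0.001, -1.0, -0.0], [0.0, 0.0, -1.0]]
force: [0.2, 0.1, -1.6]
finger_gap: 58.4
gripper_force: 44.1
```

```bash
python3 -c "
from h import *
d=shot('wrist');cv2.imwrite('pics/w8.png',d['frame'][...,::-1]);go(446,279,46,0)"
```

```text
t 26.1 at [446.  278.5 125.5] yaw -0.0 gap 58.6 shift [-0.   -0.05  7.95] turn z -0.0
```

View pics/w8.png

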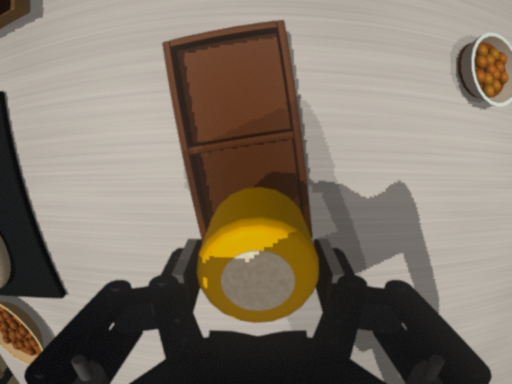

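```bash
python3 -c "
from h import *
d=shot('wrist')
for p in [(165,43),(284,22),(189,151),(302,132)]: print(wplane(d,p,28))"
```

```text
[573.9 350.3]
[587.4 258.2]
[486.4 332.8]
[501.  243.8]
```

The dark crate's divider midpoint is at about (490,287), yaw about 9.5°, so the near compartment is at (446,280) and the cheese is over it. Lowering.

Call:
carry_out:
  increments:
    - [[5,0,-0.1,1.5,0,0,0],[5,0,-0.1,3.5,0,0,0],[5,0,-0.1,5,0,0,0],[5,0,-0.1,6.2,0,0,0],[5,0,-0.1,6.8,0,0,0]]

```text
time: 26.57
tcp_pos: [444.7, 279.4, 55.6]
ee_rot: [[1.0, 0.0, -0.003], [0.0, -1.0, -0.001], [-0.003, 0.001, -1.0]]
force: [0.5, 0.5, -2.5]
finger_gap: 58.5
gripper_force: 44.1
```

Call:
carry_out:
  increments:
    - [[5,0,0,0.2,0,0,0],[5,0,0,0.4,0,0,0],[5,0,0,0.6,0,0,0],[5,0,0,0.8,0,0,0],[5,0,0,0.8,0,0,0]]

```text
time: 26.98
tcp_pos: [446.2, 280.2, 49.8]
ee_rot: [[1.0, 0.0, 0.001], [0.0, -1.0, 0.0], [0.001, -0.0, -1.0]]
force: [-0.3, -0.9, -2.6]
finger_gap: 58.2
gripper_force: 44.1
```

Call:
carry_out:
  increments:
    - [[5,0,0,0.05,0,0,0],[5,0,0,0.1,0,0,0],[5,0,0,0.1,0,0,0],[5,0,0,0.1,0,0,0]]

```text
time: 27.32
tcp_pos: [446.0, 280.0, 48.6]
ee_rot: [[1.0, 0.0, 0.0], [0.0, -1.0, 0.0], [0.0, -0.0, -1.0]]
force: [-0.2, -0.6, -1.9]
finger_gap: 58.4
gripper_force: 44.1
```

Call:
carry_out:
  increments:
    - [[5,0,0,0.05,0,0,0],[5,0,0,0.1,0,0,0],[5,0,0,0.1,0,0,0],[5,0,0,0.1,0,0,0]]

```text
time: 27.65
tcp_pos: [446.0, 280.1, 48.3]
ee_rot: [[1.0, 0.0, -0.0], [0.0, -1.0, -0.0], [-0.0, 0.0, -1.0]]
force: [-3.3, -1.9, 5.7]
finger_gap: 58.6
gripper_force: 44.8
```

Call:
carry_out:
  increments:
    - [[7.5,0,0,-0.2,0,0,0],[7.5,0,0,-0.2,0,0,0],[7.5,0,0,-0.2,0,0,0],[7.5,0,0,-0.2,0,0,0]]

```text
time: 27.98
tcp_pos: [446.2, 280.1, 49.5]
ee_rot: [[1.0, 0.0, 0.001], [0.0, -1.0, 0.0], [0.001, -0.0, -1.0]]
force: [-1.0, 0.1, -0.2]
finger_gap: 75.3
gripper_force: 0.0
```

Call:
carry_out:
  increments:
    - [[7.5,0,0,-1,0,0,0],[7.5,0,0,-3,0,0,0],[7.5,0,0,-6,0,0,0],[7.5,0,0,-9,0,0,0],[7.5,0,0,-11,0,0,0]]

```text
time: 28.4
tcp_pos: [447.1, 280.6, 163.0]
ee_rot: [[1.0, 0.0, 0.004], [0.0, -1.0, 0.002], [0.004, -0.002, -1.0]]
force: [0.3, 0.7, 0.2]
finger_gap: 74.8
gripper_force: 0.0
```

Call:
carry_out:
  increments:
    - [[7.5,1,1.5,0,0,0,0],[7.5,2.8,4.5,0,0,0,0],[7.5,4.6,7.7,0,0,0,0],[7.5,6.4,10.9,0,0,0,0],[7.5,8.2,14,0,0,0,0]]

```text
time: 28.82
tcp_pos: [528.6, 138.7, 160.4]
ee_rot: [[1.0, 0.001, 0.001], [0.001, -1.0, 0.0], [0.001, -0.0, -1.0]]
force: [0.6, -0.0, -0.7]
finger_gap: 75.1
gripper_force: 0.0
```

Call:
carry_out:
  increments:
    - [[7.5,1.9,3.2,0,0,0,0],[7.5,3.8,6.4,0,0,0,0],[7.5,5.7,9.6,0,0,0,0],[7.5,7.6,12.8,0,0,0,0],[7.5,9.5,16,0,0,0,0]]

```text
time: 29.23
tcp_pos: [623.7, -21.7, 160.1]
ee_rot: [[1.0, -0.0, 0.001], [-0.0, -1.0, 0.0], [0.001, -0.0, -1.0]]
force: [0.9, 0.9, 0.5]
finger_gap: 74.9
gripper_force: 0.0
```

Call:
carry_out:
  increments:
    - [[7.5,1.9,3.2,0,0,0,0],[7.5,3.8,6.4,0,0,0,0],[7.5,5.4,9,0,0,0,0],[7.5,6.1,10.2,0,0,0,0],[7.5,6.2,10.3,0,0,0,0]]

```text
time: 29.65
tcp_pos: [686.0, -126.0, 159.9]
ee_rot: [[1.0, -0.003, 0.001], [-0.003, -1.0, -0.001], [0.001, 0.001, -1.0]]
force: [-0.3, -0.3, 0.5]
finger_gap: 75.2
gripper_force: 0.0
```

Call:
carry_out:
  increments:
    - [[7.5,0,0,0,0,0,0],[7.5,0,0,0,0,0,0],[7.5,0,0,0,0,0,0],[7.5,0,0,0,0,0,0],[7.5,0,0,0,0,0,0]]

```text
time: 30.07
tcp_pos: [684.5, -121.5, 159.5]
ee_rot: [[1.0, 0.002, -0.0], [0.002, -1.0, 0.0], [-0.0, -0.0, -1.0]]
force: [0.1, 0.4, -0.3]
finger_gap: 75.1
gripper_force: 0.0
```

```bash
python3 -c "
from h import *
d=shot('wrist');cv2.imwrite('pics/w9.png',d['frame'][...,::-1]);go(685,-123.5,48,0)"
```

```text
t 30.12 at [ 684.6 -121.8  159.6] yaw 0.1 gap 74.5 shift [ 0.04  0.18 11.16] turn z 0.1
```

View pics/w9.png

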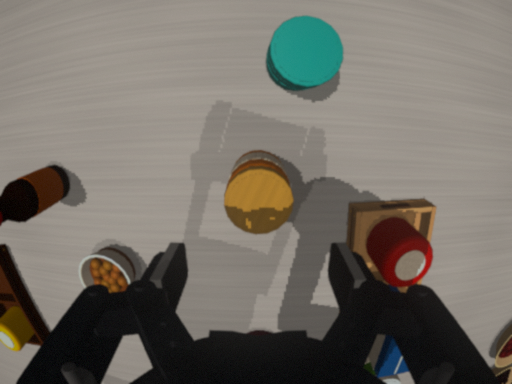

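Picture 14 shows the amber honey lid at (258,200) centred between the jaws, with the turquoise jar at (305,50) clear. Picking the honey.

Call:
carry_out:
  increments:
    - [[7.5,0,0.05,2.5,0,0,0],[7.5,0,0.05,5.5,0,0,0],[7.5,0,0.05,8.5,0,0,0],[7.5,0,0.05,10.4,0,0,0],[7.5,0,0.05,11.1,0,0,0]]

```text
time: 30.53
tcp_pos: [681.5, -122.0, 43.7]
ee_rot: [[1.0, 0.001, -0.008], [0.001, -1.0, 0.002], [-0.008, -0.002, -1.0]]
force: [-0.5, 0.2, 0.1]
finger_gap: 74.8
gripper_force: 0.0
```

Call:
carry_out:
  increments:
    - [[7.5,0,0,0,0,0,0],[7.5,0,0,0,0,0,0],[4.5,0,0,0,0,0,0],[4.5,0,0,0,0,0,0],[4.5,0,0,0,0,0,0]]

```text
time: 30.95
tcp_pos: [687.2, -123.7, 51.7]
ee_rot: [[1.0, 0.0, 0.005], [0.0, -1.0, -0.001], [0.005, 0.001, -1.0]]
force: [-0.6, 1.7, 5.1]
finger_gap: 52.2
gripper_force: 43.1
```

Call:
carry_out:
  increments:
    - [[4.5,0,0,0,0,0,0],[4.5,0,0,0,0,0,0],[4.5,0,0,0,0,0,0]]

```text
time: 31.2
tcp_pos: [687.2, -123.7, 51.7]
ee_rot: [[1.0, 0.0, 0.005], [0.0, -1.0, -0.001], [0.005, 0.001, -1.0]]
force: [-0.2, 1.3, 7.3]
finger_gap: 52.5
gripper_force: 43.1
```

Call:
carry_out:
  increments:
    - [[4.5,0,0,-1,0,0,0],[4.5,0,0,-3,0,0,0],[4.5,0,0,-6,0,0,0],[4.5,0,0,-9,0,0,0],[4.5,0,0,-12,0,0,0]]

```text
time: 31.62
tcp_pos: [683.4, -123.4, 168.2]
ee_rot: [[1.0, 0.0, -0.003], [0.0, -1.0, 0.0], [-0.003, -0.0, -1.0]]
force: [0.9, -0.6, -3.3]
finger_gap: 52.7
gripper_force: 42.9
```

Call:
carry_out:
  increments:
    - [[4.5,-0.5,-1.3,0,0,0,0],[4.5,-1.5,-4.2,0,0,0,0],[4.5,-2.7,-7.5,0,0,0,0],[4.5,-3.9,-10.8,0,0,0,0],[4.5,-5.1,-14,0,0,0,0]]

```text
time: 32.03
tcp_pos: [631.2, 18.3, 166.3]
ee_rot: [[1.0, -0.001, -0.004], [-0.001, -1.0, 0.001], [-0.004, -0.001, -1.0]]
force: [-0.5, 0.2, -3.3]
finger_gap: 52.5
gripper_force: 43.0
```

Call:
carry_out:
  increments:
    - [[4.5,-1.2,-3.3,0,0,0,0],[4.5,-2.4,-6.6,0,0,0,0],[4.5,-3.6,-9.9,0,0,0,0],[4.5,-4.8,-13.2,0,0,0,0],[4.5,-5.8,-16,0,0,0,0]]

```text
time: 32.45
tcp_pos: [572.6, 178.7, 166.4]
ee_rot: [[1.0, 0.001, -0.004], [0.001, -1.0, -0.0], [-0.004, 0.0, -1.0]]
force: [0.2, -0.3, -3.0]
finger_gap: 52.9
gripper_force: 43.0
```

Call:
carry_out:
  increments:
    - [[4.5,-1.2,-3.3,0,0,0,0],[4.5,-2.4,-6.6,0,0,0,0],[4.5,-3.4,-9.4,0,0,0,0],[4.5,-4.1,-11.2,0,0,0,0],[4.5,-4.3,-11.8,0,0,0,0]]

```text
time: 32.87
tcp_pos: [529.2, 297.2, 166.4]
ee_rot: [[1.0, 0.004, -0.004], [0.004, -1.0, -0.0], [-0.004, 0.0, -1.0]]
force: [0.3, -1.1, -3.4]
finger_gap: 52.3
gripper_force: 43.0
```

Call:
carry_out:
  increments:
    - [[4.5,0,0,2,0,0,0],[4.5,0,0,4,0,0,0],[4.5,0,0,4,0,0,0],[4.5,0,0,4,0,0,0],[4.5,0,0,4,0,0,0]]

```text
time: 33.28
tcp_pos: [532.8, 294.0, 128.3]
ee_rot: [[1.0, -0.0, -0.0], [-0.0, -1.0, -0.0], [-0.0, 0.0, -1.0]]
force: [0.5, 0.9, -1.9]
finger_gap: 52.2
gripper_force: 43.4
```

```bash
python3 -c "
from h import *
go(533,294.3,56,0)
d=shot('wrist');go(533,294.3,56)
f=d['frame'];m=cv2.inRange(f,(150,60,0),(255,230,90))
for u in range(190,320,1):pass
# crate far wall: dark-brown mask extents
g=cv2.inRange(cv2.cvtColor(f,cv2.COLOR_RGB2HSV),(3,90,20),(13,255,140));g[200:]=0
n,l,st,c=cv2.connectedComponentsWithStats(g);k=np.argsort(-st[1:,4])[:3]+1;print(st[k])
k=k[0];pts=np.argwhere(l==k)[:,::-1];print(cv2.boxPoints(cv2.minAreaRect(pts.astype(np.float32))))
for p in [pts[pts[:,0].argmin()],pts[pts[:,1].argmin()],pts[pts[:,0].argmax()]]: print(p,wplane(d,p,28))"
```

```text
t 33.28 at [532.8 294.  128.3] yaw -0.0 gap 52.2 shift [ 0.03 -0.03  7.23] turn z -0.0
t 33.33 at [533.5 294.3 129.3] yaw -0.0 gap 52.4 shift [-0.06  0.    7.33] turn z 0
[[ 186  129  124   71 6460]
 [ 422    5   59   56 1640]
 [   0    0   19   96 1210]]
[[184.63414 140.70732]
 [302.5122  127.60976]
 [310.42682 198.84148]
 [192.54877 211.93904]]
[186 148] [575.1 351.3]
[291 129] [589.6 267.7]
[309 192] [537.9 251.3]
```

Call:
carry_out:
  increments:
    - [[4.5,0,0,1.5,0,0,0],[4.5,0,0,3.5,0,0,0],[4.5,0,0,5,0,0,0],[4.5,0,0,5.9,0,0,0],[4.5,0,0,6.3,0,0,0]]

```text
time: 33.75
tcp_pos: [532.6, 294.1, 64.8]
ee_rot: [[1.0, -0.0, -0.001], [-0.0, -1.0, -0.0], [-0.001, 0.0, -1.0]]
force: [0.6, -0.9, -3.8]
finger_gap: 52.7
gripper_force: 43.4
```

Call:
carry_out:
  increments:
    - [[4.5,0,0,0.2,0,0,0],[4.5,0,0,0.4,0,0,0],[4.5,0,0,0.6,0,0,0],[4.5,0,0,0.6,0,0,0],[4.5,0,0,0.6,0,0,0]]

```text
time: 34.17
tcp_pos: [533.3, 294.7, 60.1]
ee_rot: [[1.0, 0.0, 0.001], [0.0, -1.0, 0.0], [0.001, -0.0, -1.0]]
force: [-0.7, -0.1, -3.3]
finger_gap: 52.5
gripper_force: 43.4
```

Call:
carry_out:
  increments:
    - [[4.5,0,0,0.05,0,0,0],[4.5,0,0,0.1,0,0,0],[4.5,0,0,0.1,0,0,0],[4.5,0,0,0.1,0,0,0]]

```text
time: 34.5
tcp_pos: [532.9, 294.5, 58.5]
ee_rot: [[1.0, 0.0, 0.0], [0.0, -1.0, 0.0], [0.0, -0.0, -1.0]]
force: [-0.1, -0.3, -2.6]
finger_gap: 52.6
gripper_force: 43.4
```

Call:
carry_out:
  increments:
    - [[4.5,0,0,0.05,0,0,0],[4.5,0,0,0.1,0,0,0],[4.5,0,0,0.1,0,0,0],[4.5,0,0,0.1,0,0,0]]

```text
time: 34.83
tcp_pos: [533.0, 294.6, 57.8]
ee_rot: [[1.0, 0.0, 0.0], [0.0, -1.0, 0.0], [0.0, -0.0, -1.0]]
force: [-0.3, -0.2, -0.1]
finger_gap: 52.6
gripper_force: 43.6
```

Call:
carry_out:
  increments:
    - [[4.5,0,0,0.05,0,0,0],[4.5,0,0,0.1,0,0,0],[4.5,0,0,0.1,0,0,0],[4.5,0,0,0.1,0,0,0]]

```text
time: 35.17
tcp_pos: [533.0, 294.6, 57.7]
ee_rot: [[1.0, 0.0, -0.0], [0.0, -1.0, -0.0], [-0.0, 0.0, -1.0]]
force: [-3.7, -2.4, 5.8]
finger_gap: 52.2
gripper_force: 44.2
```

Call:
carry_out:
  increments:
    - [[7,0,0,-0.1,0,0,0],[7,0,0,-0.2,0,0,0],[7,0,0,-0.2,0,0,0],[7,0,0,-0.2,0,0,0]]

```text
time: 35.5
tcp_pos: [533.3, 294.7, 58.6]
ee_rot: [[1.0, 0.0, 0.001], [0.0, -1.0, 0.0], [0.001, -0.0, -1.0]]
force: [0.1, -0.1, -0.5]
finger_gap: 70.0
gripper_force: 0.0
```

Call:
carry_out:
  increments:
    - [[7,0,0,-1,0,0,0],[7,0,0,-3,0,0,0],[7,0,0,-6,0,0,0],[7,0,0,-9,0,0,0],[7,0,0,-12,0,0,0]]

```text
time: 35.92
tcp_pos: [532.7, 294.4, 180.0]
ee_rot: [[1.0, 0.0, -0.0], [0.0, -1.0, -0.0], [-0.0, 0.0, -1.0]]
force: [0.5, -0.6, -0.5]
finger_gap: 69.9
gripper_force: 0.0
```

Call:
carry_out:
  increments:
    - [[7,-2,0,-3,0,0,0],[7,-5,0,-5,0,0,0],[7,-8,0,-7,0,0,0],[7,-10,0,-8,0,0,0],[7,-10,0,-8,0,0,0]]

```text
time: 36.33
tcp_pos: [431.2, 295.5, 262.5]
ee_rot: [[1.0, 0.002, 0.004], [0.002, -1.0, 0.003], [0.004, -0.003, -1.0]]
force: [-0.0, 0.3, -0.9]
finger_gap: 70.0
gripper_force: 0.0
```

Run:
```python
from h import *
import pickle
a0,b0=pickle.load(open('d.pkl','rb'));a,b=shot('scene'),shot('top')
def blobs(d,x0,y0,x1,y1):
    h=cv2.cvtColor(cv2.medianBlur(d['frame'],3),cv2.COLOR_RGB2HSV);o={}
    for n,lo,hi in [('red',(0,200,70),(6,255,255)),('yel',(24,150,70),(32,255,255)),('honey',(15,170,70),(23,255,255)),('blue',(100,120,40),(125,255,255)),('green',(45,80,20),(75,255,255)),('turq',(80,120,40),(95,255,255))]:
        m=cv2.inRange(h,lo,hi);k=np.zeros_like(m);k[y0:y1,x0:x1]=m[y0:y1,x0:x1]
        N,l,s,c=cv2.connectedComponentsWithStats(k);i=[j for j in range(1,N) if s[j,4]>25];o[n]=[(c[j].round(0).astype(int).tolist(),s[j,2:].tolist()) for j in i]
    return o
for n,v in blobs(a,110,110,410,275).items():print('scene',n,v)
for n,v in blobs(b,100,105,390,300).items():print('top',n,v)
for n,X in dict(red=(612,-270,66),gher=(436,-277,88),cart=(524,-273,101),yel=(446,280,66),honey=(533,294,88)).items():print(n,'pred scene',proj(a,X).round(),'top',proj(b,X).round())
# bystanders: mean abs difference of small patches before/after
for n,X in dict(jam=(452,-124,60),sauce=(681,119,60),nut=(572,53,20),turq=(797,-156,60)).items():
    r=[]
    for d0,d in((a0,a),(b0,b)):
        u,v=proj(d,X).astype(int);s=np.s_[v-22:v+22,u-18:u+18];
        q0,q=[np.float32(cv2.cvtColor(e['frame'],cv2.COLOR_RGB2GRAY))[s] for e in(d0,d)];r.append(np.round(cv2.phaseCorrelate(q0,q)[0],1))
    print(n,'moved px',r)
print(state()['tcp_pos'].round())
```

```text
scene red [([324, 157], [11, 7, 55]), ([139, 184], [28, 15, 147])]
scene yel []
scene honey [([360, 128], [22, 24, 188]), ([284, 167], [12, 9, 32])]
scene blue [([138, 144], [20, 16, 238])]
scene green []
scene turq [([197, 237], [32, 50, 1016])]
top red [([359, 203], [24, 22, 222])]
top yel [([128, 229], [18, 16, 186]), ([138, 260], [14, 12, 34])]
top honey [([347, 217], [36, 64, 515]), ([128, 226], [23, 23, 219]), ([136, 266], [21, 25, 182]), ([352, 272], [31, 36, 241]), ([367, 289], [22, 9, 77])]
top blue [([364, 240], [18, 27, 408])]
top green []
top turq [([314, 130], [21, 20, 323])]
red pred scene [140. 177.] top [359. 203.]
gher pred scene [140. 130.] top [365. 275.]
cart pred scene [138. 143.] top [364. 237.]
yel pred scene [359. 120.] top [133. 265.]
honey pred scene [377. 128.] top [127. 228.]
jam moved px [array([-0. ,  0.4]), array([-0. ,  0.7])]
sauce moved px [array([-0.1,  0.5]), array([-0.1,  0.5])]
nut moved px [array([0.5, 1. ]), array([-0.1,  0.5])]
turq moved px [array([0.6, 0.3]), array([-0.1,  0.6])]
[433. 295. 260.]
```

Run:
```python
from h import *
a,b=shot('scene'),shot('top')
for n,d,p in [('gher lid scene',a,(140,130)),('gher body scene',a,(140,137)),('gher lid top',b,(365,275)),('honey lid scene',a,(377,128)),('honey body',a,(377,140)),('honey lid top',b,(127,228))]:
    print(n,np.median(d['frame'][p[1]-2:p[1]+3,p[0]-2:p[0]+3].reshape(-1,3),0))
g=cv2.inRange(b['frame'],(120,120,120),(255,255,255));N,l,s,c=cv2.connectedComponentsWithStats(g[255:295,345:385]);print([(c[i]+[345,255],s[i,2:]) for i in range(1,N) if s[i,4]>40])
h=cv2.cvtColor(a['frame'],cv2.COLOR_RGB2HSV)[115:165,360:400];m=cv2.inRange(h,(5,130,60),(35,255,255));ys,xs=np.nonzero(m)
for y in range(0,50,4):
    r=xs[ys==y]
    print(y+115,(r.min()+360,r.max()+360,len(r)) if len(r) else None)
```

```text
gher lid scene [137. 144. 135.]
gher body scene [54. 59. 79.]
gher lid top [133. 134. 136.]
honey lid scene [135. 103.  50.]
honey body [65. 40. 11.]
honey lid top [134. 111.  24.]
[(array([365.39808917, 274.87261146]), array([ 20,  20, 314], dtype=int32))]
115 None
119 (np.int64(364), np.int64(366), 3)
123 (np.int64(365), np.int64(369), 5)
127 (np.int64(360), np.int64(384), 25)
131 (np.int64(360), np.int64(387), 27)
135 (np.int64(360), np.int64(386), 18)
139 (np.int64(360), np.int64(386), 11)
143 (np.int64(380), np.int64(386), 7)
147 (np.int64(375), np.int64(382), 7)
151 None
155 None
159 (np.int64(372), np.int64(383), 6)
163 None
```

All five lids and tops are within a few pixels of where they should be, and the bystanders haven't moved. Handing in.

```bash
python3 -c "
from rig import workorder
print(workorder.hand_in())"
```

```text
the job is handed in; nothing more can be done
None
```

The job is handed in: red cheese, carton (middle) and gherkins are in the pale crate, yellow cheese and honey in the dark one, each lowered to floor contact before release, with the jam jar, sauce bottle and nut dish left where they stood (about 37 s of the 125 s); the hand-in gave no verdict, and the final check was numeric because all 14 picture views were used.

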